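# Seal the incense canister to its torque limit

### The job

Seal the glass canister of incense cones on the mirror tray: tip its open flip-top lid shut, gently and without slamming the glass, then turn the winged knob on the lid clockwise until you feel its torque limiter slip. Let it slip some 10 degrees to be sure, never more than 15, then let go; leave everything else where it stands.

Things in the scene. Friction and masses are not known exactly. Their poses are not given: they have to be found in the camera images.
- jar: Clear glass canister, an upright cylinder 90 mm across and 84 mm tall holding incense cones, stuck down on the mirror tray so that it does not move. Origin at the centre of its underside, on the tray 12 mm above the table; z up, its x axis points from the canister's middle to its hinge, so the lid swings shut towards -x.
- hinge (a point): Point on the middle of the lid's hinge axis, at the rear of the canister's rim: 50 mm along the canister's x and 86 mm above its underside. The hinge axis runs level, along the canister's y.
- lid (a joint): Angle of the flip-top lid in rad: 0 shut (level), 1.57 upright, 1.9 leaning back on its stop, where it stands at the start. Its soft-close hinge resists fast motion; tipped forward past about 1.2 rad and let go, the lid sinks shut by its own weight in about 3 s.
- tab_tip (a point): Outer end of the lid's brass finger tab (30 mm wide, 6 mm thick), half-way through its thickness, 113 mm from the hinge axis. The lid itself is a glass disc 94 mm across and 6 mm thick; the knob stands in the middle of its outward face (up when shut, facing the rear when open).
- knob_grip (a point): Grip point of the brass sealing knob on the lid's outward face: a flat wing 44 mm long (this point's x), 12 mm thick (its y), its top 40 mm above the glass, on a round foot 32 mm across, 8 mm high. The point is in the wing on the turning axis, 28 mm above the glass (z: away from the glass). Tighten clockwise seen from above. It bears a 60 N grip.
- knob_foot (a point): Foot of the knob: on its turning axis, at the glass. Feel of tightening: light drag (about 0.07 N m) for an unknown 0.2 to 1.25 rad, different each time, until the screw seats; then the torque jumps to 0.40 N m and stays level: the limiter slips and the knob turns on without tightening. Turned in steps of 0.03 rad and read at rest, it shows below 0.1, then 0.2 to 0.4.
- pin (a joint): Small steel pin (6 mm across) in the knob's top that shows how far the limiter has slipped: height in m above its start. 0 until the limiter slips, then it rises evenly, 3 mm per rad of slip (0.00026 is 5 degrees, 0.0008 is 15 degrees). It stays where it is when the knob is let go.
- bottle: Bystander: amber glass oval bottle with gold cap, 56 by 28 mm and 80 mm tall, on the tray. Origin under its centre.
- holder: Bystander: green ceramic incense holder, a dish 68 mm across with a nub, 30 mm tall, on the tray. Origin under its centre.
- stand: Bystander: dark silicone watch stand, foot 60 mm across, lying roll on a post, 84 mm tall, on the tray. Origin under its centre.
- dish: Bystander: ceramic ring dish, 84 mm across, 26 mm tall, beside the tray. Origin under its centre.
- candle: Bystander: candle in a glass with a gold lid, 72 mm across, 70 mm tall, beside the tray. Origin under its centre.
- matchbox: Bystander: flat matchbox 110 by 65 by 20 mm, beside the tray. Origin under its centre.
- hairbrush: Bystander: wooden hairbrush, 200 mm long, lying beside the tray.

How it is judged (in metres and radians):
On the way, in this order (a step that is already met when the one before it is completed fails the run):
1. the lid is shut, with the limiter not yet slipped (value of joint lid below 0.04 rad and value of joint pin below 0.00015 m), for 0.2 s.
2. the limiter has slipped with the lid shut (value of joint lid below 0.04 rad and value of joint pin above 0.00026 m), for 0.2 s.
At the end, for the whole second after the job is handed in: The lid is shut (within 0.04 rad), the knob's limiter has slipped 5 to 15 degrees (pin 0.26 to 0.8 mm up), and every bystander is within 20 mm of where it started (all of step 2 and value of joint pin below 0.0008 m and distance of each of bottle, holder, stand, dish, candle, matchbox, hairbrush from where it was at the start of the episode below 0.02 m); the robot touches nothing.
It fails at once if the knob is turned on after the limiter slips, more than 15 degrees (pin over 0.8 mm) (value of joint pin above 0.0008 m).
It fails at once if the glass lid is slammed: swung shut faster than 3 rad/s (velocity of joint lid below -3 rad/s).
It fails at once if a bystander is knocked over or pushed away (distance of any of bottle, holder, stand, dish, candle, matchbox, hairbrush from where it was at the start of the episode above 0.03 m or angle between any of bottle, holder, stand, dish, candle, matchbox's own z axis and vertical above 0.5 rad).
It also fails if it takes over 72 s, if anything falls off the work surface, if the arm or the gripper's body presses on something with over 40 N, if the wrist force passes 120 N, or if a joint passes its speed limit or range.

### The arm

A 7-joint arm with a two-finger parallel gripper is mounted at the origin on the work surface. World frame = base frame: x ahead of the robot, y to its left, z up, the work surface at z = 0. Lengths are in m, angles in degrees, forces in N, time in s.
With the tool pointing down it reaches from about 0.425 to 0.95 m from the base axis. Payload 4.7 kg.
Tool frame: the origin (TCP) lies at the very end of the fingers, on their centre line; the grasp point (between the pads) lies 19 mm behind it; z points along the fingers, y is the line along which they close (so a half turn about z gives the same grasp; the last joint's range is limited). The gripper opens to 85 mm and grips with 20 to 120 N. Pads are 22 mm wide; open, the fingers measure 114 mm over their backs; the gripper's body (76 mm by 85 mm) begins 54 mm behind the grasp point. The pads swing forward as they close: fully open they stand 13 mm farther back than shut.
Start: joints at [75.693, 26.849, -2.785, 87.806, 1.381, 65.374, -4.715], TCP at [0.148, -0.659, 0.202] pointing down, gripper open.
Joint ranges: [-148.3, 148.3], [-19.14, 114.17], [-79.39, 73.82], [5.75, 140.21], [-59.74, 239.74], [12.07, 113.84], [-152.46, 152.46]. Speed limits (degrees/s): [147.25, 147.25, 180, 180, 180, 180, 180].

### API

Orientations are given as [roll, pitch, yaw] about the fixed x, y, z axes, in that order (R = Rz(yaw) Ry(pitch) Rx(roll)).
In Python, from workcell import readout, camera, calibration, order gives the robot as it stands.
- The arm moves only by the tool drive_tool, never from a script. Its argument "moves" is a list that holds one entry, the list of rows, each a list of 5 numbers: the closure in counts, from 0 (fully open) to 255 (shut), then the shift along the tool's x, y, z in m, then the turn about the tool's z in rad. In form: [[[jaw, dx, dy, dz, roll], ...]]. A call has 1 to 5 rows; each row shifts and turns the commanded pose from where the row before left it, along the tool's axes as they then stand; what a row does not reach is not made up. A row lasts 1/12 s, in which the tool goes at most 41.7 mm and 7.16 degrees, less where a joint would pass 70% of its speed; a pose out of reach is approached as far as the arm can. A call with a gripper value outside its range is refused whole. The fingers move at their own pace and stop on an object; the grip force is fixed at half the most. Time passes only in rows, so rows that do not move let the fingers close. It gives the time, the measured TCP pose, the force, the opening and the grip force at its end, in the units of the state.
- readout.read_state(): the state, without advancing time (a new reading comes with each control period).
- camera(name): name is "scene" or "top" or "wrist"; returns the picture (420x560x3 uint8, red, green, blue); there is no depth.
- calibration(name): a dict with "K" (3x3 intrinsics, pixels), "distortion" ([k1, k2, p1, p2, k3] as OpenCV has them; the pictures are not rectified), "eye" and "orientation" of the camera in the world. Camera axes: x right, y down, z forward; pixel columns grow to the right and rows downward; lengths in m; the calibration is good to about 2 mm. A picture is of the moment at which its call begins: read the wrist's pose just before it. calibration takes no time and is no camera call; for the wrist camera it gives the pose at the moment of the call.
- order.job_done(): hands the job in; it is judged then, once.
The state is a dict: "clock": time; "joint_pos": joint angles; "joint_velocities": joint speeds; "joint_torque": joint torques, N m; "eef_pos": TCP position; "tool_rot": TCP orientation; "ft_force": force on the tool from outside, world axes, zero at the start; "wrist_torque": the same for the moment, N m; "width": finger opening in m; "grip_force": force on a finger pad.
Only numpy, scipy, OpenCV 4.12 (cv2) and the standard library are available. Lean on these libraries where they do the work, as an engineer would, in place of code of your own. Each camera call takes 0.05 s, during which the arm holds its last target. There are 200 camera calls.

## Working session

There is one attempt and no reset: what is moved stays moved. The work goes in short steps, Python scripts to look and compute and a tool call to move; the robot and the scene stay as the last step left them, time stands still between calls to the robot, and variables do not carry over. Pictures are saved under pics/ and viewed, at most 10 in all, crops included, and the job is handed in when it is done.

Besides the shell and the picture viewer there is one more tool, called after ">>>" by a JSON object that holds its "method" and its "body". drive_tool: Moves the arm, as the interface text tells. Its arguments: {"type":"object","properties":{"moves":{"type":"array"}},"required":["moves"]}

```bash
mkdir -p pics
python3 - <<'E'
from workcell import readout,camera,calibration,order
import cv2,numpy as np
for n in("scene","top"):
    im=camera(n); cv2.imwrite(f"pics/{n}0.png",cv2.cvtColor(im,cv2.COLOR_RGB2BGR)); print(n,calibration(n))
print(readout.read_state())
E
```

```text
scene {'K': array([[384.33003622,   0.        , 280.54362783],
       [  0.        , 384.33003622, 208.00553545],
       [  0.        ,   0.        ,   1.        ]]), 'distortion': array([-0.07316875,  0.        ,  0.        ,  0.        ,  0.        ]), 'eye': array([1.20550894, 0.3786877 , 0.73819602]), 'orientation': array([-1.28036900e+02, -4.75464828e-02,  1.18429838e+02])}
top {'K': array([[427.83116114,   0.        , 279.95200722],
       [  0.        , 427.83116114, 210.39235711],
       [  0.        ,   0.        ,   1.        ]]), 'distortion': array([-0.07963222,  0.        ,  0.        ,  0.        ,  0.        ]), 'eye': array([0.28010643, 0.00359576, 1.15277465]), 'orientation': array([-168.87804101,   -0.32805924,  -89.13638774])}
{'clock': 0.1, 'joint_pos': array([75.69304758, 26.8962027 , -2.78423738, 87.86753304,  1.38135706,
       65.37407938, -4.71689183]), 'joint_velocities': array([ 0.05374899, -0.049649  , -0.03623357, -0.26912623,  0.0418943 ,
       -0.12702669, -0.05550561]), 'joint_torque': array([ 1.49944542e-03, -5.11514604e+01, -4.71664360e-02, -2.38390088e+01,
        1.06931815e-02,  4.32092478e-03, -1.76000543e-05]), 'eef_pos': array([ 0.14771609, -0.65804631,  0.20112017]), 'tool_rot': array([-1.79895837e+02,  4.10230052e-03,  1.26515033e+01]), 'ft_force': array([-0.04915362,  0.12372699, -0.36349135]), 'wrist_torque': array([-0.02936026, -0.02624692,  0.01142023]), 'grip_force': 0.0, 'width': 0.08524923059436416}
```

View pics/scene0.png

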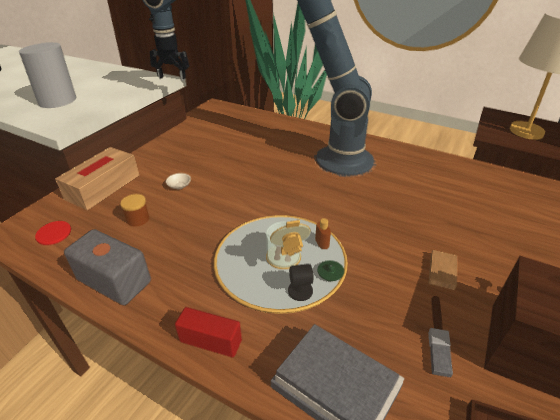

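View pics/top0.png

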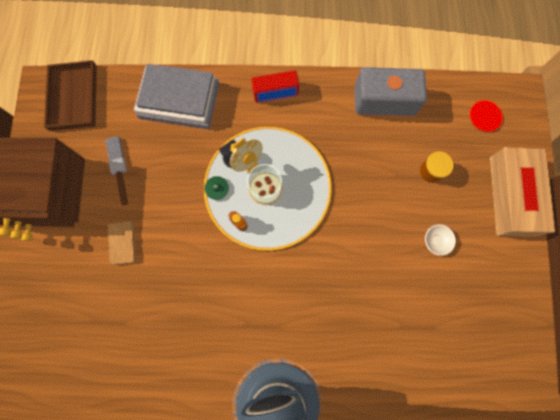

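The scene picture shows the tray at about (281,262) with the canister at (285,245), bottle (323,235), stand (300,282), holder (330,271). In the top view the jar is at (264,185), and the lid leans up-left towards (243,153). I'll enlarge both.

```bash
python3 - <<'E'
import cv2,numpy as np
a=cv2.imread("pics/scene0.png")[205:305,240:340]; b=cv2.imread("pics/top0.png")[120:220,200:300]
f=lambda i:cv2.resize(i,(400,400),interpolation=cv2.INTER_CUBIC)
cv2.imwrite("pics/c0.png",np.hstack([f(a),f(b)]))
E
cat > h.py <<'E'
from workcell import readout,camera,calibration,order
import cv2,numpy as np
from scipy.spatial.transform import Rotation as R
def ray(n,px,c=None):
    c=c or calibration(n)
    u=cv2.undistortPoints(np.array([[px]],float),c["K"],c["distortion"])[0,0]
    d=R.from_euler('xyz',c["orientation"],degrees=True).as_matrix()@[u[0],u[1],1]
    return c["eye"],d/np.linalg.norm(d)
def atz(n,px,z,c=None):
    e,d=ray(n,px,c); return e+d*(z-e[2])/d[2]
def proj(n,P,c=None):
    c=c or calibration(n)
    M=R.from_euler('xyz',c["orientation"],degrees=True).as_matrix()
    return cv2.projectPoints((np.atleast_2d(P)-c["eye"])@M,np.zeros(3),np.zeros(3),c["K"],c["distortion"])[0][:,0]
def tri(obs):
    A=0;b=0
    for e,d in obs:
        Q=np.eye(3)-np.outer(d,d);A=A+Q;b=b+Q@e
    return np.linalg.solve(A,b)
E
```

```text
(no output)
```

View pics/c0.png

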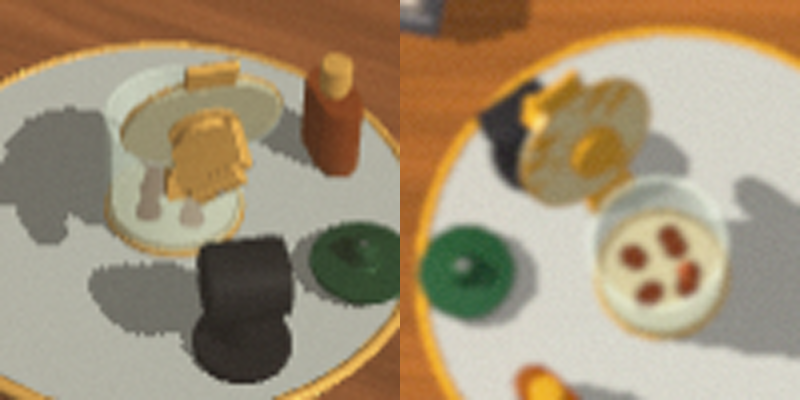

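The crop shows the lid leaning back over the stand. In the top view the rim centre is at about (265.5,178), the base centre (265.5,190), the hinge block (249,170) and the tab end (238,144). In the scene view the tab is at (293,224).

Run:
```python
from h import *
print("rim",atz("top",(265.5,178),.096),"base",atz("top",(265.5,190.),.016),"hinge",atz("top",(249.5,169),.098))
print("tab",tri([ray("top",(238,144)),ray("scene",(293,224))]))
print("stand",atz("scene",(300,291),.015),"bottle",atz("top",(236,217),.09),"holder",atz("top",(217,188),.025))
print(atz("scene",(285,262),.012))
from scipy.optimize import least_squares
def pts(p):
    x,y,a,l=p; c=np.array([x,y,.012]); X=np.array([np.cos(a),np.sin(a),0]);Z=np.array([0,0,1.])
    h=c+.05*X+.086*Z; r=-X*np.cos(l)+Z*np.sin(l); n=X*np.sin(l)+Z*np.cos(l)
    return c,h,h+.113*r,h+.05*r+.04*n,X,c+.084*Z
def f(p):
    c,h,t,k,X,rim=pts(p)
    return np.r_[proj("top",rim)[0]-(265.5,178),proj("top",c)[0]-(265.5,190),proj("top",t)[0]-(238,144),proj("scene",t)[0]-(293,223),proj("top",h)[0]-(250,169)]
s=least_squares(lambda p:f(np.r_[p,1.9]),[.5,.03,.9]); print(s.x,np.degrees(s.x[2]),f(np.r_[s.x,1.9]).round(1)); q=pts(np.r_[s.x,1.9])
print("h,t,k",q[1:4])
print(proj("scene",q[1]),proj("scene",q[3]))
```

```text
rim [0.57171187 0.03888894 0.096     ] base [0.55983062 0.04081652 0.016     ] hinge [0.59438966 0.08036005 0.098     ]
tab [0.62824139 0.10035819 0.19271651]
stand [0.65431614 0.13407396 0.015     ] bottle [0.47031197 0.11135627 0.09      ] holder [0.56112855 0.17246514 0.025     ]
[0.58396632 0.05607817 0.012     ]
[0.56528169 0.04070259 0.77584378] 44.45257437252033 [-0.8  2.4  0.1 -1.6  0.1 -1.7  1.8 -3.4  1.4 -2.4]
h,t,k (array([0.6009732 , 0.07571852, 0.098     ]), array([0.62705066, 0.10130236, 0.20493191]), array([0.63953181, 0.11354727, 0.13238342]))
[[289.18218561 244.38652811]] [[296.43253889 249.17149414]]
```

>>> {"method": "drive_tool", "body": {"moves": [[[255,0,0,-0.02,-0.113],[255,0,0,-0.02,-0.113],[255,0,0,-0.02,-0.113],[255,0,0,-0.02,-0.113],[255,0,0,-0.02,-0.113]]]}}

```text
clock: 0.52
eef_pos: [0.1477, -0.6583, 0.3025]
tool_rot: [-179.9, -0.0, 45.3]
ft_force: [0.4, -0.1, -0.1]
width: 0.0259
grip_force: 0.0
```

>>> {"method": "drive_tool", "body": {"moves": [[[255,0.0366,-0.008,0,0],[255,0.0366,-0.008,0,0],[255,0.0366,-0.008,0,0],[255,0.0366,-0.008,0,0],[255,0.0366,-0.008,0,0]]]}}

```text
clock: 0.93
eef_pos: [0.2494, -0.499, 0.3017]
tool_rot: [-180.0, -0.0, 45.0]
ft_force: [1.1, 0.1, 0.2]
width: 0.0004
grip_force: 0.0
```

>>> {"method": "drive_tool", "body": {"moves": [[[255,0.0366,-0.008,0,0],[255,0.0366,-0.008,0,0],[255,0.0366,-0.008,0,0],[255,0.0366,-0.008,0,0],[255,0.0366,-0.008,0,0]]]}}

```text
clock: 1.35
eef_pos: [0.3503, -0.3413, 0.3019]
tool_rot: [-180.0, 0.0, 45.0]
ft_force: [0.5, -0.2, 0.5]
width: -0.0
grip_force: 0.0
```

>>> {"method": "drive_tool", "body": {"moves": [[[255,0.0366,-0.008,0,0],[255,0.0366,-0.008,0,0],[255,0.0366,-0.008,0,0],[255,0.0366,-0.008,0,0],[255,0.0366,-0.008,0,0]]]}}

```text
clock: 1.77
eef_pos: [0.4513, -0.1837, 0.302]
tool_rot: [-180.0, 0.0, 45.0]
ft_force: [0.8, -0.3, 0.6]
width: -0.0003
grip_force: 0.0
```

>>> {"method": "drive_tool", "body": {"moves": [[[255,0.0366,-0.008,0,0],[255,0.0366,-0.008,0,0],[255,0.0366,-0.008,0,0],[255,0,0,0,0],[255,0,0,0,0]]]}}

```text
clock: 2.18
eef_pos: [0.5121, -0.0884, 0.3017]
tool_rot: [-179.9, -0.0, 45.3]
ft_force: [0.4, -1.6, -0.0]
width: 0.0004
grip_force: 0.0
```

Run:
```python
from h import *
print(readout.read_state()["eef_pos"]); c=calibration("wrist"); print(c)
im=camera("wrist"); cv2.imwrite("pics/w1.png",cv2.cvtColor(im,cv2.COLOR_RGB2BGR))
```

```text
[ 0.51205509 -0.08835783  0.30169574]
{'K': array([[316.48522257,   0.        , 277.16815836],
       [  0.        , 316.48522257, 205.3762398 ],
       [  0.        ,   0.        ,   1.        ]]), 'distortion': array([-0.00368201,  0.        ,  0.        ,  0.        ,  0.        ]), 'eye': array([ 0.55873235, -0.03995018,  0.47257851]), 'orientation': array([ 1.64573930e+02,  1.17240724e-01, -4.47179386e+01])}
```

View pics/w1.png

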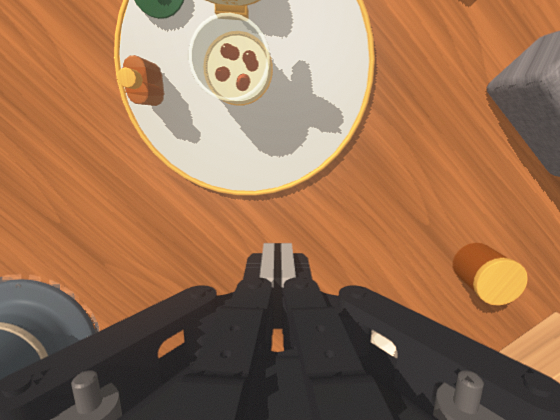

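The wrist view shows the rim circle centred at about (231,57), the base ellipse at (238,70), the hinge block at (231,8) and the bottle cap at (126,77).

Run:
```python
from h import *
c=dict(K=calibration("wrist")["K"],distortion=calibration("wrist")["distortion"],eye=np.array([ 0.55873235, -0.03995018,  0.47257851]),orientation=np.array([164.573930,.1172407,-44.7179386]))
print(atz("w",(231,57),.096,c),atz("w",(238,70),.012,c),atz("w",(231,8),.098,c))
```

```text
[0.56765175 0.04194383 0.096     ] [0.5645496  0.04249831 0.012     ] [0.60217353 0.07385138 0.098     ]
```

>>> {"method": "drive_tool", "body": {"moves": [[[255,0.0365,-0.0076,0,0],[255,0.0365,-0.0076,0,0],[255,0.0365,-0.0076,0,0],[255,0.0365,-0.0076,0,0],[255,0.0365,-0.0076,0,0]]]}}

```text
clock: 2.65
eef_pos: [0.6144, 0.0635, 0.3017]
tool_rot: [179.9, 0.1, 44.8]
ft_force: [0.2, -0.0, 0.3]
width: 0.0001
grip_force: 0.0
```

>>> {"method": "drive_tool", "body": {"moves": [[[255,0.0365,-0.0076,0,0],[255,0.0365,-0.0076,0,0],[255,0,0,0,0],[255,0,0,0.02,0],[255,0,0,0.02,0]]]}}

```text
clock: 3.07
eef_pos: [0.6555, 0.1262, 0.2621]
tool_rot: [179.9, -0.1, 44.9]
ft_force: [-0.6, -0.3, -0.4]
width: 0.0003
grip_force: 0.0
```

Run:
```python
from h import *
print(readout.read_state()["eef_pos"],readout.read_state()["joint_pos"])
im=camera("wrist"); a=cv2.cvtColor(im,cv2.COLOR_RGB2BGR)
im=camera("scene"); b=cv2.cvtColor(im,cv2.COLOR_RGB2BGR)[150:310,200:413]
cv2.imwrite("pics/w2.png",np.hstack([cv2.resize(a,(400,300)),cv2.resize(b,(400,300))]))
```

```text
[0.65550728 0.12616869 0.26206041] [ 10.5523224   28.25509134 -37.64778498  83.07840381  17.54061161
  74.50001541 -73.51960694]
```

View pics/w2.png

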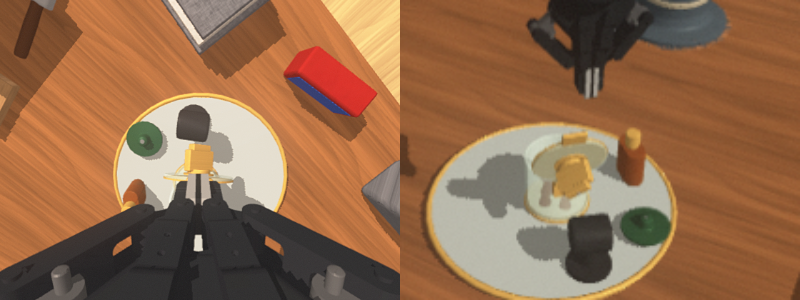

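The wrist view puts the finger tips (198,180) above and behind the lid, with the knob (198,158) and stand (193,122) ahead of them. The scene view shows the fingers well clear of everything. I'll descend and push.

>>> {"method": "drive_tool", "body": {"moves": [[[255,0,0,0.025,0],[255,0,0,0.025,0],[255,0,0,0.025,0],[255,0,0,0,0],[255,0,0,0,0]]]}}

```text
clock: 3.58
eef_pos: [0.6545, 0.1256, 0.187]
tool_rot: [-180.0, 0.1, 44.9]
ft_force: [0.8, -1.4, 0.4]
width: 0.0
grip_force: 0.0
```

>>> {"method": "drive_tool", "body": {"moves": [[[255,-0.008,0,0,0],[255,-0.008,0,0,0],[255,-0.008,0,0,0],[255,-0.008,0,0,0],[255,-0.008,0,0,0]]]}}

```text
clock: 4.0
eef_pos: [0.626, 0.0983, 0.188]
tool_rot: [179.9, -0.0, 45.0]
ft_force: [0.5, 0.9, -0.1]
width: 0.0001
grip_force: 0.0
```

>>> {"method": "drive_tool", "body": {"moves": [[[255,-0.007,0,0,0],[255,-0.007,0,0,0],[255,-0.007,0,0,0],[255,-0.007,0,0,0],[255,-0.007,0,0,0]]]}}

```text
clock: 4.42
eef_pos: [0.6011, 0.074, 0.1871]
tool_rot: [180.0, 0.0, 45.0]
ft_force: [-0.1, -0.1, 0.2]
width: -0.0001
grip_force: 0.0
```

>>> {"method": "drive_tool", "body": {"moves": [[[255,-0.007,0,0,0],[255,-0.007,0,0,0],[255,-0.007,0,0,0],[255,0,0,0,0],[255,0,0,0,0]]]}}

```text
clock: 4.83
eef_pos: [0.5867, 0.0592, 0.1872]
tool_rot: [180.0, -0.0, 45.0]
ft_force: [1.3, 0.9, -0.2]
width: 0.0001
grip_force: 0.0
```

Run:
```python
from h import *
print(readout.read_state()["eef_pos"])
im=camera("wrist"); a=cv2.cvtColor(im,cv2.COLOR_RGB2BGR)
im=camera("scene"); b=cv2.cvtColor(im,cv2.COLOR_RGB2BGR)[150:310,200:413]
cv2.imwrite("pics/w3.png",np.hstack([cv2.resize(a,(400,300)),cv2.resize(b,(400,300))]))
```

```text
[0.58666686 0.05922294 0.18720626]
```

View pics/w3.png

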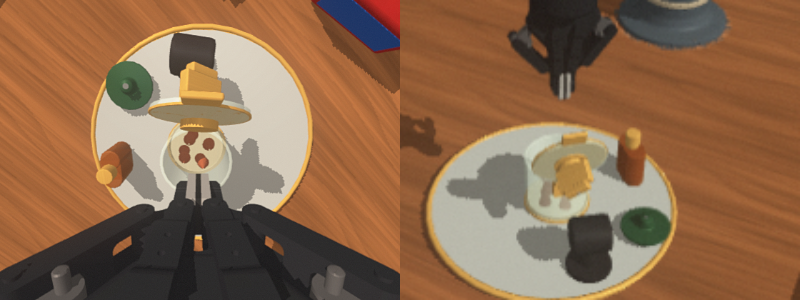

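Run:
```python
from h import *
p=readout.read_state()["eef_pos"]
for n in("scene","top","wrist"): print(n,proj(n,p),proj(n,[[.566,.042,.012],[.601,.076,.098],[.627,.101,.205],[.6396,.1135,.132]]).round())
print(calibration("wrist"))
```

```text
scene [[286.46425849 210.30295072]] [[283. 256.]
 [289. 244.]
 [295. 220.]
 [296. 249.]]
top [[255.66449779 161.259132  ]] [[265. 188.]
 [251. 167.]
 [238. 142.]
 [236. 148.]]
wrist [[279.34130483 238.8905164 ]] [[276. 205.]
 [277. 175.]
 [278. 140.]
 [278. 106.]]
{'K': array([[316.48522257,   0.        , 277.16815836],
       [  0.        , 316.48522257, 205.3762398 ],
       [  0.        ,   0.        ,   1.        ]]), 'distortion': array([-0.00368201,  0.        ,  0.        ,  0.        ,  0.        ]), 'eye': array([0.6337001 , 0.10816425, 0.35814668]), 'orientation': array([ 1.64599106e+02,  4.68381585e-02, -4.50132254e+01])}
```

Run:
```python
from h import *
print(proj("scene",[[.6555,.1262,.262],[.5867,.0592,.1872]]))
b=cv2.cvtColor(camera("scene"),cv2.COLOR_RGB2BGR)[150:270,230:350]
a=cv2.cvtColor(camera("top"),cv2.COLOR_RGB2BGR)[110:210,200:300]
cv2.imwrite("pics/w4.png",np.hstack([cv2.resize(b,(400,400),interpolation=2),cv2.resize(a,(400,400),interpolation=2)]))
```

```text
[[300.23767545 209.49975144]
 [286.2523034  210.14929869]]
```

View pics/w4.png

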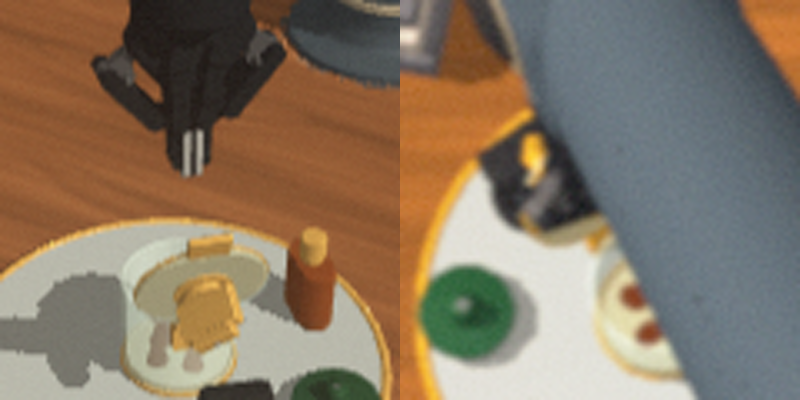

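The fingers passed over the tab. In the scene view the tip is at (288,203) where the TCP projects to (286,210), so the visible tip sits about 15 mm above the TCP. The lid tab is still at (293,223). I'll go back over it and push about 22 mm lower.

>>> {"method": "drive_tool", "body": {"moves": [[[255,0,0,-0.03,0],[255,0.008,0,-0.03,0],[255,0.03,0,0,0],[255,0.03,0,0,0],[255,0.03,0,0,0]]]}}

```text
clock: 5.45
eef_pos: [0.6573, 0.1296, 0.248]
tool_rot: [179.9, -0.1, 45.0]
ft_force: [0.7, 0.3, -0.5]
width: 0.0003
grip_force: 0.0
```

>>> {"method": "drive_tool", "body": {"moves": [[[255,0,0,0,0],[255,0,0,0.03,0],[255,0,0,0.03,0],[255,0,0,0.022,0],[255,0,0,0,0]]]}}

```text
clock: 5.87
eef_pos: [0.6527, 0.1273, 0.1594]
tool_rot: [-179.7, 0.5, 45.1]
ft_force: [-0.7, -0.6, -0.8]
width: -0.0001
grip_force: 0.0
```

>>> {"method": "drive_tool", "body": {"moves": [[[255,-0.008,0,0,0],[255,-0.008,0,0,0],[255,-0.008,0,0,0],[255,-0.008,0,0,0],[255,-0.008,0,0,0]]]}}

```text
clock: 6.28
eef_pos: [0.6283, 0.1005, 0.1671]
tool_rot: [179.9, -0.2, 45.0]
ft_force: [0.5, 1.3, 0.7]
width: -0.0001
grip_force: 0.7
```

>>> {"method": "drive_tool", "body": {"moves": [[[255,-0.007,0,0,0],[255,-0.007,0,0,0],[255,-0.007,0,0,0],[255,-0.007,0,0,0],[255,0,0,0,0]]]}}

```text
clock: 6.7
eef_pos: [0.6067, 0.079, 0.1648]
tool_rot: [180.0, 0.1, 45.0]
ft_force: [0.3, -0.4, 0.3]
width: -0.0003
grip_force: 0.0
```

```bash
cat >> h.py <<'E'
def gold(n,box):
    im=camera(n); h=cv2.cvtColor(im,cv2.COLOR_RGB2HSV); x0,y0,x1,y1=box
    m=((h[...,0]>14)&(h[...,0]<26)&(h[...,1]>130)&(h[...,2]>150)).astype(np.uint8); mm=np.zeros_like(m); mm[y0:y1,x0:x1]=m[y0:y1,x0:x1]
    k,l,s,c=cv2.connectedComponentsWithStats(mm)
    return [(s[i].tolist(),c[i].round(1).tolist()) for i in range(1,k) if s[i,4]>10],im
E
python3 - <<'E'
from h import *
im0=cv2.cvtColor(cv2.imread("pics/scene0.png"),cv2.COLOR_BGR2RGB)
s=readout.read_state(); print(s["eef_pos"],s["ft_force"],s["wrist_torque"])
g,im=gold("scene",(255,190,325,270)); print(g)
d=np.abs(im.astype(int)-im0).sum(2)[212:265,260:318]>60; print("changed",d.sum())
E
```

```text
[0.60672914 0.07899149 0.16480202] [ 0.29083975 -0.36188381  0.27117177] [ 0.01373555  0.00307761 -0.0399285 ]
[([255, 215, 22, 5, 30], [266.5, 216.6]), ([306, 218, 11, 7, 21], [310.9, 220.9]), ([320, 218, 5, 12, 36], [322.8, 222.7]), ([280, 223, 20, 32, 349], [289.5, 237.2])]
changed 1010
```

>>> {"method": "drive_tool", "body": {"moves": [[[255,-0.007,0,0,0],[255,-0.007,0,0,0],[255,-0.007,0,0,0],[255,-0.007,0,0,0],[255,0,0,0,0]]]}}

```text
clock: 7.17
eef_pos: [0.587, 0.0592, 0.1649]
tool_rot: [180.0, 0.1, 44.9]
ft_force: [-0.2, -0.4, 0.1]
width: 0.0
grip_force: 0.0
```

Run:
```python
from h import *
s=readout.read_state(); print(s["eef_pos"],s["ft_force"])
im=camera("scene"); b=cv2.cvtColor(im,cv2.COLOR_RGB2BGR)[170:290,230:350]
a=cv2.cvtColor(camera("wrist"),cv2.COLOR_RGB2BGR)[0:300,130:430]
cv2.imwrite("pics/w5.png",np.hstack([cv2.resize(b,(400,400),interpolation=2),cv2.resize(a,(400,400),interpolation=2)]))
```

```text
[0.58700961 0.05920236 0.16489744] [-0.16973014 -0.35878267  0.09889294]
```

View pics/w5.png

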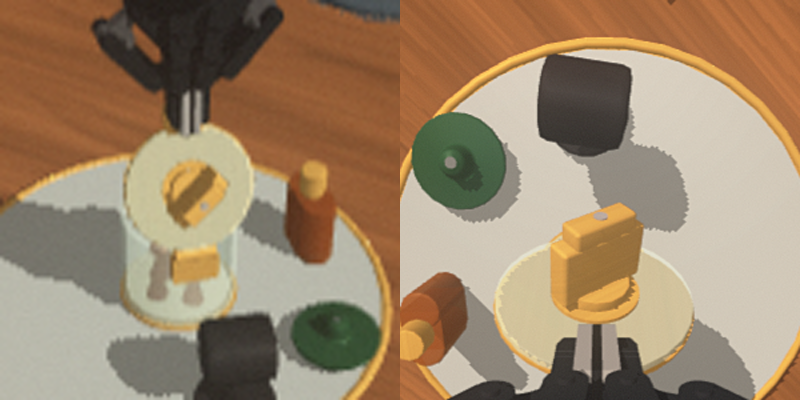

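The lid is now tipped forward: the scene crop shows the disc facing the camera with the knob at (195,195), the fingers at the tab (190,130). I'll push a little further and let it sink.

>>> {"method": "drive_tool", "body": {"moves": [[[255,-0.007,0,0,0],[255,-0.007,0,0,0],[255,-0.007,0,0,0],[255,-0.007,0,0,0],[255,0,0,0,0]]]}}

```text
clock: 7.68
eef_pos: [0.5673, 0.0394, 0.165]
tool_rot: [180.0, 0.1, 44.9]
ft_force: [-0.3, -0.3, -0.5]
width: 0.0002
grip_force: 0.0
```

Run:
```python
from h import *
s=readout.read_state(); print(s["eef_pos"],s["ft_force"])
for i in range(4):
    g,im=gold("scene",(265,195,312,270)); print(g)
```

```text
[0.56726736 0.03944861 0.16496498] [-0.25351511 -0.26259353 -0.54498185]
[([277, 200, 13, 7, 37], [284.1, 203.8]), ([278, 217, 11, 9, 52], [282.5, 220.4]), ([281, 218, 15, 15, 103], [289.2, 226.2]), ([304, 218, 8, 4, 15], [307.6, 219.6]), ([282, 243, 14, 12, 120], [288.1, 248.7])]
[([278, 200, 12, 8, 42], [284.0, 204.5]), ([278, 217, 11, 9, 43], [282.3, 220.0]), ([281, 217, 15, 16, 109], [288.8, 225.8]), ([304, 218, 8, 4, 15], [307.6, 219.6]), ([282, 243, 13, 12, 119], [288.0, 248.7])]
[([278, 200, 11, 8, 40], [282.8, 204.6]), ([277, 217, 12, 9, 39], [281.9, 220.0]), ([281, 217, 14, 16, 117], [288.5, 225.7]), ([304, 218, 8, 4, 15], [307.6, 219.6]), ([282, 243, 14, 12, 120], [288.1, 248.7])]
[([277, 201, 11, 6, 31], [281.9, 204.1]), ([277, 217, 11, 7, 29], [281.6, 219.5]), ([281, 216, 14, 17, 125], [288.4, 225.5]), ([303, 218, 9, 4, 16], [307.3, 219.5]), ([282, 243, 14, 12, 119], [288.0, 248.7])]
```

>>> {"method": "drive_tool", "body": {"moves": [[[255,0,0,-0.02,0],[255,0,0,-0.03,0],[120,0,0,-0.03,0],[120,0,0,-0.03,0],[120,0,0,0,0]]]}}

```text
clock: 8.3
eef_pos: [0.572, 0.043, 0.2816]
tool_rot: [179.6, -0.5, 45.1]
ft_force: [0.5, 0.8, 0.5]
width: 0.0354
grip_force: 0.0
```

>>> {"method": "drive_tool", "body": {"moves": [[[120,0,0,0,0],[120,0,0,0,0],[120,0,0,0,0],[120,0,0,0,0],[120,0,0,0,0]]]}}

```text
clock: 8.72
eef_pos: [0.5679, 0.0411, 0.2739]
tool_rot: [-179.9, 0.1, 45.0]
ft_force: [-0.1, 0.1, -0.6]
width: 0.0454
grip_force: 0.0
```

>>> {"method": "drive_tool", "body": {"moves": [[[120,0,0,0,0],[120,0,0,0,0],[120,0,0,0,0],[120,0,0,0,0],[120,0,0,0,0]]]}}

```text
clock: 9.13
eef_pos: [0.5684, 0.0412, 0.2751]
tool_rot: [180.0, 0.0, 45.0]
ft_force: [0.0, 0.6, 0.4]
width: 0.0449
grip_force: 0.0
```

>>> {"method": "drive_tool", "body": {"moves": [[[120,0,0,0,0],[120,0,0,0,0],[120,0,0,0,0],[120,0,0,0,0],[120,0,0,0,0]]]}}

```text
clock: 9.55
eef_pos: [0.5684, 0.0412, 0.2751]
tool_rot: [180.0, 0.0, 45.0]
ft_force: [0.3, 0.4, 0.1]
width: 0.045
grip_force: 0.0
```

>>> {"method": "drive_tool", "body": {"moves": [[[120,0,0,0,0],[120,0,0,0,0],[120,0,0,0,0],[120,0,0,0,0],[120,0,0,0,0]]]}}

```text
clock: 9.97
eef_pos: [0.5684, 0.0412, 0.2751]
tool_rot: [180.0, 0.0, 45.0]
ft_force: [0.3, -0.3, 0.4]
width: 0.0447
grip_force: 0.0
```

>>> {"method": "drive_tool", "body": {"moves": [[[120,0,0,0,0],[120,0,0,0,0],[120,0,0,0,0],[120,0,0,0,0],[120,0,0,0,0]]]}}

```text
clock: 10.38
eef_pos: [0.5684, 0.0412, 0.2751]
tool_rot: [180.0, 0.0, 45.0]
ft_force: [-0.4, -0.6, 0.3]
width: 0.045
grip_force: 0.0
```

>>> {"method": "drive_tool", "body": {"moves": [[[120,0,0,0,0],[120,0,0,0,0],[120,0,0,0,0],[120,0,0,0,0],[120,0,0,0,0]]]}}

```text
clock: 10.8
eef_pos: [0.5684, 0.0412, 0.2751]
tool_rot: [180.0, -0.0, 45.0]
ft_force: [-0.4, -0.8, 0.3]
width: 0.0451
grip_force: 0.0
```

Run:
```python
from h import *
import pickle
s=readout.read_state(); print(s["clock"],s["eef_pos"],s["tool_rot"])
c=calibration("wrist"); a=camera("wrist"); pickle.dump((c,a),open("w6.pkl","wb"))
g,im=gold("scene",(265,195,312,270)); print(g)
a=cv2.cvtColor(a,cv2.COLOR_RGB2BGR)[100:300,180:380]; b=cv2.cvtColor(im,cv2.COLOR_RGB2BGR)[190:290,230:330]
cv2.imwrite("pics/w6.png",np.hstack([cv2.resize(a,(400,400),interpolation=2),cv2.resize(b,(400,400),interpolation=2)]))
```

```text
10.8 [0.56839542 0.04124962 0.27511261] [ 1.79995494e+02 -1.36199632e-04  4.50247832e+01]
[([265, 214, 47, 22, 317], [284.9, 223.2]), ([282, 243, 14, 12, 128], [288.2, 248.5])]
```

View pics/w6.png

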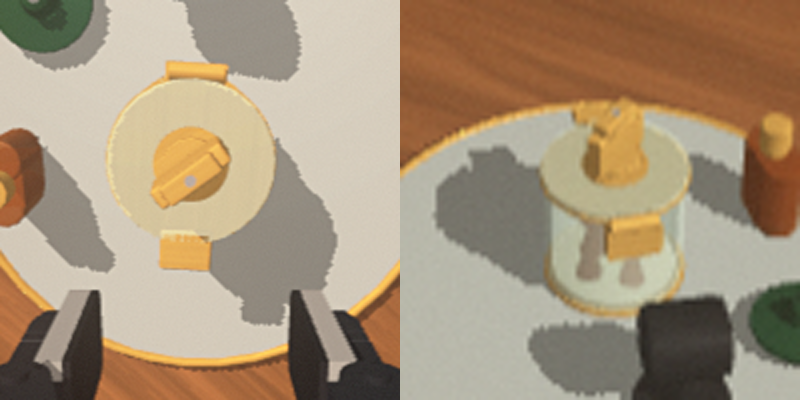

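The lid is shut. The wrist crop shows the pin at (190,181), and the wing's lower long edge running from (163,207) to (229,160).

Run:
```python
from h import *
import pickle
c,a=pickle.load(open("w6.pkl","rb"))
f=lambda u,v:np.array(atz("w",(180+u/2,100+v/2),.141,c))
print("pin",f(190,181)); 
for p,q in(((163,207),(229,160)),((152,187),(219,143))):
    d=f(*q)-f(*p); print(f(*p),f(*q),np.linalg.norm(d),np.degrees(np.arctan2(d[1],d[0])))
# lid centre at glass top
print("lidc",f(190,158)if 0 else atz("w",(180+190/2,100+158/2),.101,c))
```

```text
pin [0.56469287 0.0424875  0.141     ]
[0.54574903 0.04264297 0.141     ] [0.58562959 0.03641816 0.141     ] 0.04036344353638599 -8.87149354896379
[0.54924698 0.05364095 0.141     ] [0.58803791 0.04585949 0.141     ] 0.039563707383126825 -11.342982648865704
lidc [0.56729826 0.04550165 0.101     ]
```

>>> {"method": "drive_tool", "body": {"moves": [[[120,0,0,0,-0.12],[120,0,0,0,-0.12],[120,0,0,0,-0.12],[120,0,0,0,-0.12],[120,0,0,0,-0.12]]]}}

```text
clock: 11.32
eef_pos: [0.5684, 0.0412, 0.2751]
tool_rot: [180.0, 0.0, 79.7]
ft_force: [-0.6, -0.4, -0.1]
width: 0.0452
grip_force: 0.0
```

>>> {"method": "drive_tool", "body": {"moves": [[[120,0,0,0,-0.12],[120,0,0,0,-0.12],[120,0,0,0,-0.12],[120,0,0,0,-0.12],[120,0,0,0,-0.12]]]}}

```text
clock: 11.73
eef_pos: [0.5684, 0.0412, 0.2752]
tool_rot: [180.0, 0.0, 114.1]
ft_force: [-0.4, 1.1, -0.4]
width: 0.045
grip_force: 0.0
```

>>> {"method": "drive_tool", "body": {"moves": [[[120,0,0,0,-0.12],[120,0,0,0,-0.12],[120,0,0,0,-0.12],[120,0,0,0,-0.12],[120,0,0,0,-0.12]]]}}

```text
clock: 12.15
eef_pos: [0.5684, 0.0411, 0.2752]
tool_rot: [-180.0, 0.0, 148.5]
ft_force: [-0.5, -0.4, 0.5]
width: 0.0452
grip_force: 0.0
```

>>> {"method": "drive_tool", "body": {"moves": [[[120,0,0,0,-0.12],[120,0,0,0,-0.12],[170,0,0,0,-0.12],[170,0,0,0,-0.02],[170,0,0,0,0]]]}}

```text
clock: 12.57
eef_pos: [0.5684, 0.0411, 0.2749]
tool_rot: [180.0, -0.0, 169.8]
ft_force: [-0.8, 0.8, 0.3]
width: 0.0279
grip_force: 0.0
```

>>> {"method": "drive_tool", "body": {"moves": [[[170,0,0,0,0],[170,0,0,0,0],[170,0,0,0.02,0],[170,0,0,0.02,0],[170,0,0,0,0]]]}}

```text
clock: 12.98
eef_pos: [0.5663, 0.0401, 0.2318]
tool_rot: [-179.8, -0.3, 169.9]
ft_force: [-0.7, -0.8, -0.7]
width: 0.0283
grip_force: 0.0
```

Run:
```python
from h import *
s=readout.read_state(); print(s["clock"],s["eef_pos"],s["tool_rot"],s["width"],s["joint_pos"])
c=calibration("wrist"); a=camera("wrist"); print(c["eye"],proj("w",[s["eef_pos"],[.565,.0425,.141]],c))
a=cv2.cvtColor(a,cv2.COLOR_RGB2BGR)[100:300,130:430]
cv2.imwrite("pics/w7.png",cv2.resize(a,(780,520),interpolation=2))
```

```text
12.9833 [0.56631466 0.04005611 0.23183809] [-179.83700612   -0.30611206  169.8727668 ] 0.028308786954825724 [ 39.15266126  29.27385354 -66.20303994  97.89975793  28.0306596
  71.95380599  46.30714623]
[0.49992316 0.05274771 0.40306466] [[276.37296233 240.85665109]
 [279.36094255 199.65239125]]
```

View pics/w7.png

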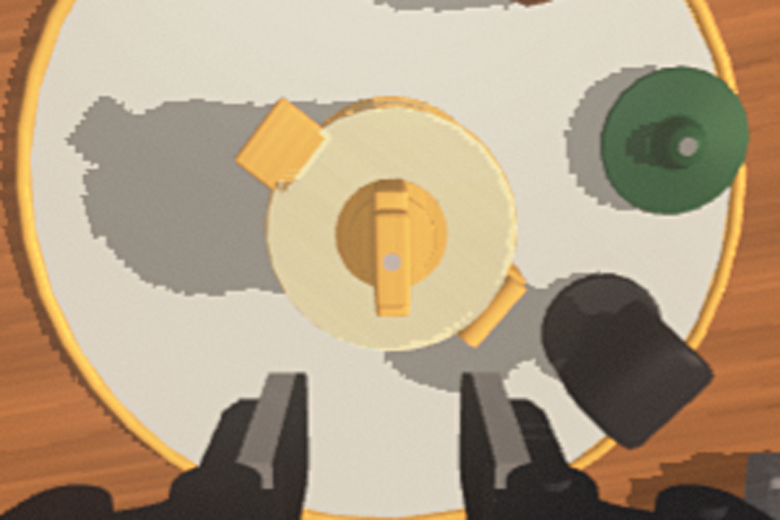

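The wing stands vertical in the image with the pin at (392,262), and the finger centre is about 3 mm to its left. I'll correct the offset and descend.

>>> {"method": "drive_tool", "body": {"moves": [[[170,0.0035,0.002,0.03,0],[170,0,0,0.03,0],[170,0,0,0.03,0],[170,0,0,0,0],[170,0,0,0,0]]]}}

```text
clock: 13.45
eef_pos: [0.5654, 0.0439, 0.1456]
tool_rot: [180.0, -0.1, 169.9]
ft_force: [0.1, 0.7, 0.1]
width: 0.0286
grip_force: 0.0
```

>>> {"method": "drive_tool", "body": {"moves": [[[170,0,0,0.01,0],[170,0,0,0.01,0],[170,0,0,0,0],[170,0,0,0,0]]]}}

```text
clock: 13.78
eef_pos: [0.5654, 0.0437, 0.1253]
tool_rot: [-180.0, 0.0, 169.9]
ft_force: [0.2, 0.1, 0.0]
width: 0.0285
grip_force: 0.0
```

>>> {"method": "drive_tool", "body": {"moves": [[[170,0,0,0.005,0],[170,0,0,0.005,0],[170,0,0,0,0],[170,0,0,0,0]]]}}

```text
clock: 14.12
eef_pos: [0.5651, 0.0437, 0.1148]
tool_rot: [-180.0, -0.0, 169.9]
ft_force: [-0.0, 0.3, 0.5]
width: 0.0281
grip_force: 0.0
```

>>> {"method": "drive_tool", "body": {"moves": [[[170,0,0,0.003,0],[170,0,0,0,0],[170,0,0,0.002,0],[170,0,0,0,0],[170,0,0,0,0]]]}}

```text
clock: 14.53
eef_pos: [0.5653, 0.0438, 0.11]
tool_rot: [-180.0, -0.0, 169.9]
ft_force: [0.3, -1.5, 0.0]
width: 0.0286
grip_force: 0.0
```

>>> {"method": "drive_tool", "body": {"moves": [[[170,0,0,0.002,0],[170,0,0,0,0],[170,0,0,0.002,0],[170,0,0,0,0],[170,0,0,0,0]]]}}

```text
clock: 14.95
eef_pos: [0.5652, 0.0438, 0.106]
tool_rot: [-180.0, -0.0, 169.9]
ft_force: [-0.1, 0.2, 0.0]
width: 0.0285
grip_force: 0.0
```

Run:
```python
from h import *
s=readout.read_state(); print(s["clock"],s["eef_pos"],s["tool_rot"],s["width"],s["ft_force"],s["wrist_torque"])
```

```text
14.95 [0.56521672 0.04377244 0.10598372] [-1.79992251e+02 -8.37604129e-03  1.69927891e+02] 0.028496114918079053 [-0.0688819   0.24416168  0.03339686] [-0.01245529 -0.03420619  0.04973938]
```

>>> {"method": "drive_tool", "body": {"moves": [[[190,0,0,0,0],[200,0,0,0,0],[210,0,0,0,0],[230,0,0,0,0],[255,0,0,0,0]]]}}

```text
clock: 15.37
eef_pos: [0.5652, 0.0429, 0.1064]
tool_rot: [-179.9, -0.0, 169.9]
ft_force: [-1.6, -2.8, 4.2]
width: 0.01
grip_force: 58.7
```

>>> {"method": "drive_tool", "body": {"moves": [[[255,0,0,0,0],[255,0,0,0,0],[255,0,0,0,0]]]}}

```text
clock: 15.62
eef_pos: [0.5653, 0.0429, 0.1064]
tool_rot: [-179.9, 0.0, 169.9]
ft_force: [-3.0, -3.3, 5.1]
width: 0.0098
grip_force: 58.9
```

```bash
cat > st.py <<'E'
from h import *
s=readout.read_state(); print(s["clock"],s["eef_pos"].round(4),s["tool_rot"].round(2),s["width"].__round__(4),s["ft_force"].round(2),s["wrist_torque"].round(3),s["grip_force"],"j7",s["joint_pos"][6].round(1))
E
python3 st.py
```

```text
15.6167 [0.5653 0.0429 0.1064] [-179.9     0.    169.89] 0.0098 [-2.96 -3.27  5.06] [-0.813  0.475  0.103] 58.878134563565254 j7 39.3
```

>>> {"method": "drive_tool", "body": {"moves": [[[255,0,0,0,0.03],[255,0,0,0,0],[255,0,0,0,0]]]}}

```text
clock: 15.87
eef_pos: [0.5652, 0.043, 0.1064]
tool_rot: [-179.9, 0.0, 168.2]
ft_force: [-2.0, -3.1, 6.1]
width: 0.01
grip_force: 58.9
```

```bash
python3 st.py
```

```text
15.8667 [0.5652 0.043  0.1064] [-179.9     0.    168.17] 0.01 [-1.95 -3.12  6.09] [-0.774  0.473 -0.061] 58.88986922800541 j7 37.8
```

>>> {"method": "drive_tool", "body": {"moves": [[[255,0,0,0,0.03],[255,0,0,0,0],[255,0,0,0,0]]]}}

```text
clock: 16.12
eef_pos: [0.5653, 0.043, 0.1064]
tool_rot: [-179.9, 0.0, 166.5]
ft_force: [-1.8, -3.6, 5.0]
width: 0.01
grip_force: 58.9
```

```bash
python3 st.py
```

```text
16.1167 [0.5653 0.043  0.1064] [-1.7991e+02  1.0000e-02  1.6645e+02] 0.01 [-1.8  -3.61  4.99] [-0.744  0.496 -0.037] 58.88528265058994 j7 36.4
```

>>> {"method": "drive_tool", "body": {"moves": [[[255,0,0,0,0.03],[255,0,0,0,0],[255,0,0,0,0]]]}}

```text
clock: 16.37
eef_pos: [0.5653, 0.043, 0.1064]
tool_rot: [-179.9, 0.0, 164.7]
ft_force: [-2.5, -4.2, 5.6]
width: 0.0101
grip_force: 58.9
```

```bash
python3 st.py
```

```text
16.3667 [0.5653 0.043  0.1064] [-1.7991e+02  1.0000e-02  1.6474e+02] 0.0101 [-2.47 -4.24  5.65] [-0.779  0.481 -0.064] 58.879642859101295 j7 34.9
```

>>> {"method": "drive_tool", "body": {"moves": [[[255,0,0,0,0.03],[255,0,0,0,0],[255,0,0,0,0]]]}}

```text
clock: 16.62
eef_pos: [0.5653, 0.043, 0.1064]
tool_rot: [-179.9, 0.0, 163.0]
ft_force: [-1.8, -2.4, 5.4]
width: 0.0099
grip_force: 58.9
```

```bash
python3 st.py
```

```text
16.6167 [0.5653 0.043  0.1064] [-1.7991e+02  2.0000e-02  1.6302e+02] 0.0099 [-1.78 -2.41  5.35] [-0.769  0.458  0.004] 58.8741322606802 j7 33.4
```

>>> {"method": "drive_tool", "body": {"moves": [[[255,0,0,0,0.03],[255,0,0,0,0],[255,0,0,0,0]]]}}

```text
clock: 16.87
eef_pos: [0.5653, 0.0431, 0.1064]
tool_rot: [-179.9, 0.0, 161.3]
ft_force: [-1.4, -3.4, 4.3]
width: 0.0101
grip_force: 58.9
```

```bash
python3 st.py
```

```text
16.8667 [0.5653 0.0431 0.1064] [-1.7992e+02  2.0000e-02  1.6131e+02] 0.0101 [-1.35 -3.44  4.3 ] [-0.757  0.53  -0.03 ] 58.88414338231087 j7 32.0
```

>>> {"method": "drive_tool", "body": {"moves": [[[255,0,0,0,0.03],[255,0,0,0,0],[255,0,0,0,0]]]}}

```text
clock: 17.12
eef_pos: [0.5653, 0.0431, 0.1064]
tool_rot: [-179.9, 0.0, 159.6]
ft_force: [-1.7, -3.6, 6.1]
width: 0.0098
grip_force: 58.9
```

```bash
python3 st.py
```

```text
17.1167 [0.5653 0.0431 0.1064] [-1.7992e+02  2.0000e-02  1.5959e+02] 0.0098 [-1.71 -3.62  6.06] [-0.766  0.404 -0.008] 58.879143968224525 j7 30.5
```

>>> {"method": "drive_tool", "body": {"moves": [[[255,0,0,0,0.03],[255,0,0,0,0],[255,0,0,0,0]]]}}

```text
clock: 17.37
eef_pos: [0.5653, 0.0431, 0.1064]
tool_rot: [-179.9, 0.0, 157.9]
ft_force: [-1.8, -3.4, 5.4]
width: 0.0103
grip_force: 58.9
```

```bash
python3 st.py
```

```text
17.3667 [0.5653 0.0431 0.1064] [-1.7993e+02  3.0000e-02  1.5787e+02] 0.0103 [-1.76 -3.44  5.37] [-0.727  0.488 -0.059] 58.87289308011532 j7 29.0
```

>>> {"method": "drive_tool", "body": {"moves": [[[255,0,0,0,0.03],[255,0,0,0,0],[255,0,0,0,0]]]}}

```text
clock: 17.62
eef_pos: [0.5653, 0.0432, 0.1064]
tool_rot: [-179.9, 0.0, 156.2]
ft_force: [-3.1, -3.9, 5.2]
width: 0.01
grip_force: 58.9
```

```bash
python3 st.py
```

```text
17.6167 [0.5653 0.0432 0.1064] [-1.7993e+02  3.0000e-02  1.5617e+02] 0.01 [-3.15 -3.91  5.17] [-0.755  0.488 -0.05 ] 58.88908311724663 j7 27.6
```

>>> {"method": "drive_tool", "body": {"moves": [[[255,0,0,0,0.03],[255,0,0,0,0],[255,0,0,0,0]]]}}

```text
clock: 17.87
eef_pos: [0.5653, 0.0432, 0.1064]
tool_rot: [-179.9, 0.0, 154.4]
ft_force: [-1.7, -2.3, 5.9]
width: 0.0099
grip_force: 58.9
```

```bash
python3 st.py
```

```text
17.8667 [0.5653 0.0432 0.1064] [-1.7994e+02  3.0000e-02  1.5445e+02] 0.0099 [-1.67 -2.3   5.85] [-0.744  0.415 -0.055] 58.8838917016983 j7 26.1
```

>>> {"method": "drive_tool", "body": {"moves": [[[255,0,0,0,0.03],[255,0,0,0,0],[255,0,0,0,0]]]}}

```text
clock: 18.12
eef_pos: [0.5654, 0.0432, 0.1064]
tool_rot: [-179.9, 0.0, 152.7]
ft_force: [-1.9, -3.7, 5.8]
width: 0.0102
grip_force: 58.9
```

```bash
python3 st.py
```

```text
18.1167 [0.5654 0.0432 0.1064] [-1.7994e+02  3.0000e-02  1.5273e+02] 0.0102 [-1.88 -3.69  5.79] [-0.699  0.462 -0.04 ] 58.87709677219391 j7 24.6
```

>>> {"method": "drive_tool", "body": {"moves": [[[255,0,0,0,0.03],[255,0,0,0,0],[255,0,0,0,0]]]}}

```text
clock: 18.37
eef_pos: [0.5654, 0.0432, 0.1064]
tool_rot: [-179.9, 0.0, 151.0]
ft_force: [-1.2, -3.1, 5.1]
width: 0.0096
grip_force: 58.9
```

```bash
python3 st.py
```

```text
18.3667 [0.5654 0.0432 0.1064] [-1.7995e+02  4.0000e-02  1.5101e+02] 0.0096 [-1.22 -3.14  5.08] [-0.75   0.432  0.01 ] 58.87099876999855 j7 23.2
```

>>> {"method": "drive_tool", "body": {"moves": [[[255,0,0,0,0.03],[255,0,0,0,0],[255,0,0,0,0]]]}}

```text
clock: 18.62
eef_pos: [0.5654, 0.0433, 0.1064]
tool_rot: [-180.0, 0.0, 149.3]
ft_force: [-2.0, -3.2, 5.6]
width: 0.0098
grip_force: 58.9
```

```bash
python3 st.py
```

```text
18.6167 [0.5654 0.0433 0.1064] [-1.7995e+02  4.0000e-02  1.4931e+02] 0.0098 [-2.03 -3.25  5.57] [-0.757  0.398 -0.013] 58.884007930755615 j7 21.7
```

>>> {"method": "drive_tool", "body": {"moves": [[[255,0,0,0,0.03],[255,0,0,0,0],[255,0,0,0,0]]]}}

```text
clock: 18.87
eef_pos: [0.5654, 0.0433, 0.1064]
tool_rot: [-180.0, 0.0, 147.6]
ft_force: [-2.4, -3.8, 5.2]
width: 0.0101
grip_force: 58.9
```

```bash
python3 st.py
```

```text
18.8667 [0.5654 0.0433 0.1064] [-1.7996e+02  4.0000e-02  1.4759e+02] 0.0101 [-2.38 -3.79  5.17] [-0.779  0.419 -0.024] 58.87820117175579 j7 20.2
```

>>> {"method": "drive_tool", "body": {"moves": [[[255,0,0,0,0.03],[255,0,0,0,0],[255,0,0,0,0]]]}}

```text
clock: 19.12
eef_pos: [0.5654, 0.0433, 0.1064]
tool_rot: [-180.0, 0.0, 145.9]
ft_force: [-1.6, -2.6, 6.0]
width: 0.01
grip_force: 58.9
```

```bash
python3 st.py
```

```text
19.1167 [0.5654 0.0433 0.1064] [-1.7996e+02  4.0000e-02  1.4587e+02] 0.01 [-1.62 -2.56  5.97] [-0.706  0.374 -0.006] 58.87152336537838 j7 18.8
```

>>> {"method": "drive_tool", "body": {"moves": [[[255,0,0,0,0.03],[255,0,0,0,0],[255,0,0,0,0]]]}}

```text
clock: 19.37
eef_pos: [0.5654, 0.0433, 0.1064]
tool_rot: [-180.0, 0.0, 144.2]
ft_force: [-2.3, -2.9, 5.7]
width: 0.01
grip_force: 58.9
```

```bash
python3 st.py
```

```text
19.3667 [0.5654 0.0433 0.1064] [-1.7997e+02  5.0000e-02  1.4416e+02] 0.01 [-2.31 -2.87  5.67] [-0.713  0.388 -0.057] 58.882591277360916 j7 17.3
```

>>> {"method": "drive_tool", "body": {"moves": [[[255,0,0,0,0.03],[255,0,0,0,0],[255,0,0,0,0]]]}}

```text
clock: 19.62
eef_pos: [0.5655, 0.0434, 0.1063]
tool_rot: [-180.0, 0.0, 142.4]
ft_force: [-1.6, -3.4, 5.7]
width: 0.01
grip_force: 58.9
```

```bash
python3 st.py
```

```text
19.6167 [0.5655 0.0434 0.1063] [-1.7997e+02  4.0000e-02  1.4244e+02] 0.01 [-1.65 -3.38  5.71] [-0.697  0.39  -0.005] 58.876420855522156 j7 15.8
```

>>> {"method": "drive_tool", "body": {"moves": [[[255,0,0,0,0.03],[255,0,0,0,0],[255,0,0,0,0]]]}}

```text
clock: 19.87
eef_pos: [0.5655, 0.0434, 0.1064]
tool_rot: [-180.0, 0.0, 140.7]
ft_force: [-0.9, -3.1, 5.6]
width: 0.0099
grip_force: 58.9
```

```bash
python3 st.py
```

```text
19.8667 [0.5655 0.0434 0.1064] [-1.7998e+02  5.0000e-02  1.4074e+02] 0.0099 [-0.91 -3.09  5.64] [-0.735  0.342  0.038] 58.869492933154106 j7 14.4
```

>>> {"method": "drive_tool", "body": {"moves": [[[255,0,0,0,0.03],[255,0,0,0,0],[255,0,0,0,0]]]}}

```text
clock: 20.12
eef_pos: [0.5655, 0.0434, 0.1064]
tool_rot: [-180.0, 0.1, 139.1]
ft_force: [-2.5, -4.0, 5.3]
width: 0.0099
grip_force: 58.9
```

```bash
python3 st.py
```

```text
20.1167 [0.5655 0.0434 0.1064] [-1.7998e+02  7.0000e-02  1.3909e+02] 0.0099 [-2.46 -3.97  5.26] [-0.746  0.34   0.348] 58.948055282235146 j7 13.0
```

>>> {"method": "drive_tool", "body": {"moves": [[[255,0,0,0,0.03],[255,0,0,0,0],[255,0,0,0,0]]]}}

```text
clock: 20.37
eef_pos: [0.5655, 0.0434, 0.1064]
tool_rot: [-180.0, 0.1, 137.4]
ft_force: [-1.4, -3.8, 5.5]
width: 0.0098
grip_force: 59.0
```

```bash
python3 st.py
```

```text
20.3667 [0.5655 0.0434 0.1064] [-1.7998e+02  7.0000e-02  1.3737e+02] 0.0098 [-1.43 -3.76  5.47] [-0.746  0.305  0.324] 58.96364226937294 j7 11.5
```

The torque jumped to 0.35 at a yaw of about 139.5° and stayed level, so the limiter is slipping, by about 2.5° so far. I'll add 0.13 rad.

>>> {"method": "drive_tool", "body": {"moves": [[[255,0,0,0,0.03],[255,0,0,0,0],[255,0,0,0,0.03],[255,0,0,0,0],[255,0,0,0,0]]]}}

```text
clock: 20.78
eef_pos: [0.5656, 0.0435, 0.1064]
tool_rot: [-180.0, 0.1, 133.9]
ft_force: [-1.0, -3.5, 5.4]
width: 0.01
grip_force: 59.0
```

```bash
python3 st.py
```

```text
20.7833 [0.5656 0.0435 0.1064] [-1.7999e+02  7.0000e-02  1.3394e+02] 0.01 [-1.04 -3.52  5.43] [-0.727  0.318  0.272] 58.96289885044098 j7 8.5
```

>>> {"method": "drive_tool", "body": {"moves": [[[255,0,0,0,0.03],[255,0,0,0,0],[255,0,0,0,0.03],[255,0,0,0,0.01],[255,0,0,0,0]]]}}

```text
clock: 21.2
eef_pos: [0.5656, 0.0435, 0.1064]
tool_rot: [180.0, 0.1, 129.9]
ft_force: [-0.9, -2.5, 5.4]
width: 0.01
grip_force: 59.0
```

>>> {"method": "drive_tool", "body": {"moves": [[[255,0,0,0,0],[255,0,0,0,0]]]}}

```text
clock: 21.37
eef_pos: [0.5656, 0.0435, 0.1064]
tool_rot: [180.0, 0.1, 129.9]
ft_force: [-2.2, -2.8, 5.1]
width: 0.0103
grip_force: 59.0
```

```bash
python3 st.py
```

```text
21.3667 [0.5656 0.0435 0.1064] [1.7999e+02 7.0000e-02 1.2994e+02] 0.0103 [-2.23 -2.83  5.06] [-0.698  0.379  0.336] 58.97320009768009 j7 5.1
```

>>> {"method": "drive_tool", "body": {"moves": [[[170,0,0,0,0],[160,0,0,0,0],[160,0,0,0,0],[160,0,0,0,0],[160,0,0,0,0]]]}}

```text
clock: 21.78
eef_pos: [0.5652, 0.0443, 0.1059]
tool_rot: [180.0, -0.0, 129.8]
ft_force: [0.9, -0.6, 0.3]
width: 0.0319
grip_force: 0.0
```

>>> {"method": "drive_tool", "body": {"moves": [[[160,0,0,-0.01,0],[160,0,0,-0.02,0],[160,0,0,-0.03,0],[160,0,0,-0.03,0],[160,0,0,-0.03,0]]]}}

```text
clock: 22.2
eef_pos: [0.5651, 0.0443, 0.2281]
tool_rot: [180.0, -0.0, 129.9]
ft_force: [0.4, 0.5, -1.8]
width: 0.0321
grip_force: 0.0
```

>>> {"method": "drive_tool", "body": {"moves": [[[160,0,0,-0.02,0],[160,0,0,0,0],[160,0,0,0,0],[160,0,0,0,0],[160,0,0,0,0]]]}}

```text
clock: 22.62
eef_pos: [0.5645, 0.0435, 0.245]
tool_rot: [-179.9, -0.1, 129.8]
ft_force: [-0.2, 1.0, -0.8]
width: 0.0318
grip_force: 0.0
```

```bash
python3 st.py
python3 - <<'E'
from h import *
im0=cv2.imread("pics/scene0.png"); g,im=gold("scene",(265,195,312,270)); print(g)
# bystander change check (scene) & wing angle/tab in wrist
d=np.abs(cv2.cvtColor(im,cv2.COLOR_RGB2BGR).astype(int)-im0).sum(2)
for n,(x,y) in dict(bottle=(323,238),stand=(300,285),holder=(331,271),candle=(133,210),dish=(178,181)).items(): print(n,d[y-8:y+8,x-8:x+8].mean())
c=calibration("wrist"); g,w=gold("wrist",(180,60,380,240)); print(g, proj("w",[[.5652,.0437,.141],[.532,.008,.101],[.601,.077,.098]],c))
E
```

```text
22.6167 [0.5645 0.0435 0.245 ] [-1.7989e+02 -6.0000e-02  1.2983e+02] 0.0318 [-0.2   0.97 -0.77] [ 0.004  0.005 -0.036] 0.0 j7 12.3
[([265, 215, 47, 21, 381], [284.5, 223.7]), ([282, 243, 14, 12, 128], [288.2, 248.5])]
bottle 9.71875
stand 7.9453125
holder 8.15625
candle 9.5859375
dish 13.71875
[([180, 60, 24, 22, 181], [189.6, 68.4]), ([236, 60, 23, 21, 409], [247.0, 69.5]), ([372, 66, 8, 18, 34], [377.1, 75.4]), ([274, 138, 14, 2, 15], [280.7, 138.3]), ([251, 141, 14, 10, 25], [257.8, 145.2]), ([289, 140, 14, 9, 19], [296.5, 143.8]), ([321, 167, 11, 35, 276], [327.1, 184.0]), ([258, 169, 41, 50, 1353], [278.2, 190.4]), ([217, 175, 22, 29, 491], [226.0, 190.0])] [[278.38662313 198.01560742]
 [230.97708252 194.40758215]
 [325.98645293 185.31159678]]
```

```bash
python3 -c "
from workcell import order; print(order.job_done())"
```

```text
the job is handed in; nothing more can be done
None
```

The job is handed in, with no verdict returned: the lid was tipped shut gently, the knob was turned until the limiter slipped about 10 degrees (from the turn angle; the pin was not measured) and then released, and the bottle, stand, holder, candle and dish look unmoved on camera (the matchbox and hairbrush were not checked).

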